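# Clamp the sample jar and draw its stopper with tongs

### The arm

A 6-joint arm with a two-finger parallel gripper is mounted at the origin on the work surface. World frame = base frame: x ahead of the robot, y to its left, z up, the work surface at z = 0. Lengths are in mm, angles in degrees, forces in N, time in s.
With the tool pointing down it reaches from about 350 to 850 mm from the base axis. Payload 8.1 kg.
Tool frame: the origin (TCP) lies midway between the tips of the shut fingers; the grasp point (between the pads) lies 19 mm behind it (r.grip_depth is the distance from the TCP to the grasp point, in mm); z points along the fingers, y is the direction in which the jaws open and shut (so a half turn about z gives the same grasp; the last joint's range is limited). The gripper opens to 85 mm and grips with 20 to 120 N. Pads are 22 mm wide; open, the fingers measure 114 mm over their backs; the gripper's body (76 mm by 85 mm) begins 54 mm behind the grasp point. The pads swing forward as they close: fully open they stand 13 mm farther back than shut.
Start: joints at [59.221, 7.471, 85.268, -0, 87.261, -4.893], TCP at [261.932, 539.812, 231.292] pointing down, gripper open.
Joint ranges: [-169.43, 169.43], [-51.17, 129.36], [1.28, 143.12], [-76.62, 256.62], [0, 156.53], [-152.29, 152.29]. Speed limits (degrees/s): [136.94, 136.94, 159.86, 180, 180, 180].

### API

Orientations are given as [roll, pitch, yaw] about the fixed x, y, z axes, in that order (R = Rz(yaw) Ry(pitch) Rx(roll)).
In Python, from bench import r, imaging gives the robot as it stands.
- The arm moves only by the shell command python3 -m creep 'ROWS' [FORCE]. ROWS is text: rows parted by semicolons, each of 7 numbers parted by spaces: the shift along the tool's x, y, z in cm, then the turn, a rotation vector about the tool's x, y, z in degrees, then the finger opening in cm, from 0 to 8.54. In form: dx dy dz ax ay az gripper; .... A call has 1 to 20 rows; each row is the pose to reach, as a shift and turn from the pose measured when the call began, along the tool's axes at that moment; what a row does not reach only later rows make up. A row lasts 1/10 s, in which the tool goes at most 50 mm and 8.59 degrees, less where a joint would pass 70% of its speed; a pose out of reach is approached as far as the arm can. A call with a gripper value outside its range is refused whole. The fingers move at their own pace and stop on an object; FORCE is the grip in N (left out, the last holds). Time passes only in rows, so rows that repeat a pose let the fingers close. It gives the time, the measured TCP pose, the force and the opening at its end, in the units of the state.
- r.sense(): the state, without advancing time (a new reading comes with each control period).
- imaging.snapshot(name): name is "scene" or "top" or "wrist"; returns the picture (480x640x3 uint8, red, green, blue); there is no depth.
- imaging.camera_info(name): a dict with "camera_matrix" (3x3 intrinsics, pixels), "R" (3x3) and "t" (3): a world point X has camera coordinates R X + t. Camera axes: x right, y down, z forward; pixel columns grow to the right and rows downward; lengths in mm; the calibration is good to about 2 mm. The wrist camera is an equidistant fisheye: a pixel r from the principal point sees the ray r / f radians off the axis. A picture is of the moment at which its call begins: read the wrist's pose just before it. camera_info takes no time and is no camera call; for the wrist camera it gives the pose at the moment of the call.
- r.hand_in(): hands the job in, once; it reports no verdict.
The state is a dict: "time": time; "joint_pos": joint angles; "qd": joint speeds; "joint_efforts": joint torques, N m; "tool_pos": TCP position; "tcp_rot": TCP orientation; "ft_force": force on the tool from outside, world axes, zero at the start; "wrist_torque": the same for the moment, N m; "finger_gap": finger opening in mm.
Only numpy, scipy, OpenCV 4.12 (cv2) and the standard library are available. Lean on these libraries where they do the work, as an engineer would, in place of code of your own. Each camera call takes 0.05 s, during which the arm holds its last target.

### The job

Turn the crank of the bench clamp clockwise (seen from above), as far as it will go, so that its orange pad presses firmly on the metal block that carries the amber sample jar. Then pick up the blue-handled tongs from their wooden rest, close them on the red stopper, draw it up out of the jar without touching it with the fingers, and finish while holding it in the tongs, upright and still, about ten centimetres above the jar. Leave the block clamped and where it is, and leave the other things on the bench alone.

Things in the scene. Friction and masses are not known exactly. Their poses are not given: they have to be found in the camera images.
- clamp: Fixed green bench screw clamp on a dark base plate 10 mm thick, 210 x 85 mm. Origin on the bench under the jar; its +x points from the jar to the screw, 90 mm away, and on to the column (140 to 166 mm from the origin). Top of the frame 112 mm above the bench, crank and knob above it. The screw drives the pad down 3.2 mm per rad of crank.
- screw_axis (a point): Point on the vertical screw axis about which the crank turns, 112 mm above the bench (top of the clamp's frame), 90 mm from the jar along the clamp's +x.
- knob_mid (a point): Mid-height of the black, upright, freely spinning crank knob, 18 mm across, 40 mm tall (its lower end at 137 mm, mid at 157 mm, top at 177 mm above the bench), on a crank of 40 mm radius; the steel crank arm below it has its top at 135 mm.
- crank (a joint): Crank angle in rad, growing clockwise seen from above; at 0 the knob lies in the clamp's +x direction from the screw axis. It starts between 0 and 1. The pad meets the block at about 4.4; from there a spring in the pad builds up 10 N per rad to the end stop at 6.1. It stays where it is left; turning it takes about 3 N at the knob.
- pad: Orange round pad at the screw's foot, 30 mm across, 8 mm thick, that presses on the block from above; origin on the screw axis, 15 mm above the pad's underside (when relaxed and pressed alike).
- holder: Loose aluminium block, 148 x 50 x 25 mm, 0.55 kg, on the clamp's base plate (top 35 mm above the bench), with an amber glass jar fixed upright on it: 42 mm across, 40 mm tall, neck 30 mm across outside, 21 mm inside, mouth 75 mm above the bench. Origin on the block's underside below the jar's axis; +x along the block to the end under the pad.
- stopper: Red stopper standing loosely in the jar, 25 g: white plug 15 mm across reaching 14 mm into the neck, red flange 29 mm across, 4 mm thick on the mouth, above it a red round head 24 mm across, 26 mm tall. Origin on its axis at the flange's underside (75 mm above the bench at the start); z up. Middle of the head 17 mm above the origin.
- rest: Fixed wooden tongs rest, base 240 x 75 mm and 7 mm thick, with two cross-bars 35 mm high, one under the tongs' hinge (124 to 100 mm behind the origin) and one under the arms (54 to 70 mm ahead of it). Origin on the bench under the tongs' grip; +x towards the jaws.
- tongs: Loose spring tongs, 100 g, 230 mm long, lying level on the rest, opening sideways. Origin at mid-height, midway between the blue grips (43 mm above the bench at the start); +x towards the jaws, z up. Hinge 110 mm behind the origin, which is also about the point of balance. Grips reach 40 mm either side along x, 16 mm high; over their outsides 53 mm at the origin when open, about 36 mm when closed on the stopper.
- jaws (a point): Middle between the two black jaws, at mid-height, 85 mm ahead of the tongs' origin. Jaws 40 mm long, 16 mm high, 54 mm apart when open; each mm of squeeze on the grips closes them 1.8 mm; fully squeezed they stay 5 mm apart.
- tong_left: Left (+y) arm of the tongs; origin at its hinge, 110 mm behind the tongs' origin, 7 mm to the left. Both arms close together against a spring: 4 N on each grip when open, 7 N on the stopper. Squeezing the grips by 5 to 8 mm is enough to carry the tongs with open jaws.
- tong_right: Right (-y) arm of the tongs; origin at its hinge, 110 mm behind the tongs' origin and 7 mm to the right.
- reagent: Bystander, loose: amber reagent bottle with black cap, 60 mm across, 130 mm tall; origin under its centre
- beaker: Bystander, loose: glass beaker, 66 mm across, 85 mm tall; origin under its centre
- petri: Bystander, loose: closed clear petri dish, 80 mm across, 15 mm tall; origin under its centre
- slidebox: Bystander, loose: green box for microscope slides, 90 x 160 x 35 mm; origin under its centre
- vial: Bystander, loose: small white vial with blue cap, 28 mm across, 50 mm tall; origin under its centre
- mouse: Bystander, loose: black and red computer mouse, 100 x 58 x 33 mm; origin under its centre
Things that resemble listed ones, but are neither listed nor needed, are in the scene too. Of the things that look like the tongs, the largest one is meant.

How it is judged (in metres and radians):
On the way, in this order (a step that is already met when the one before it is completed fails the run):
1. the pad presses on the block with more than 6 N (contact force between pad and holder above 6 N and value of joint crank above 4.8 rad), for 0.3 s.
2. the tongs are held by the fingers, at least 30 mm above where they lay, touching neither rest nor stopper (height (world z) of tongs above 0.073 m and contact force between the fingers and tongs above 1 N and contact force between tongs and rest below 0.05 N and contact force between tongs and stopper below 0.05 N), for 0.2 s.
3. both arms of the tongs press on the stopper (contact force between each of tong_left, tong_right and stopper above 1 N), for 0.2 s.
At the end, for the whole second after the job is handed in: Stopper held between both tong arms (over 1 N each), tongs in the fingers (over 2 N), nothing else touching it; 70 to 225 mm above the mouth, within 100 mm sideways of the jar, tilt under 0.5 rad, still. Pad presses the block with over 6 N; block moved under 15 mm and level (all of step 1 and all of step 3 and height (world z) of stopper between 0.145 and 0.3 m and angle between stopper's own z axis and vertical below 0.5 rad and linear speed of stopper below 0.04 m/s and contact force between the fingers and tongs above 2 N and horizontal distance between stopper and holder below 0.1 m and contact force between each of stopper, tongs and holder below 0.05 N and contact force between stopper and the fingers below 0.05 N and contact force between tongs and clamp below 0.05 N and contact force between tongs and rest below 0.05 N and distance of holder from where it was at the start of the episode below 0.015 m and angle between holder's own z axis and vertical below 0.1 rad); the arm keeps its last pose, push and grip.
It fails at once if the fingers touch the stopper (contact force between the fingers and stopper above 0.5 N).
It fails at once if a bystander is pushed more than 40 mm or tipped (distance of any of reagent, beaker, petri, slidebox, vial, mouse from where it was at the start of the episode above 0.04 m or angle between any of reagent, beaker, petri, slidebox, vial, mouse's own z axis and vertical above 0.5 rad).
It also fails if it takes over 61 s, if anything falls off the work surface, if the arm or the gripper's body presses on something with over 40 N, if the wrist force passes 120 N, or if a joint passes its speed limit or range.

## Working session

There is one attempt and no reset: what is moved stays moved. The work goes in short steps, Python scripts to look and compute and a shell command to move; the robot and the scene stay as the last step left them, time stands still between calls to the robot, and variables do not carry over. Pictures are saved under pics/ and viewed, and the job is handed in when it is done.

```bash
ls; mkdir -p pics; python3 - <<'E'
from bench import r, imaging
import cv2
print(r.sense())
for n in ("scene","top","wrist"):
    i=imaging.snapshot(n); cv2.imwrite(f"pics/{n}0.png",i[:,:,::-1])
    c=imaging.camera_info(n); print(n,c)
E
```

```text
pics
{'time': 0.0, 'joint_pos': array([ 5.92205413e+01,  7.51448904e+00,  8.53298715e+01,  1.18748513e-03,
        8.72615683e+01, -4.89440672e+00]), 'qd': array([ 0.09299685,  0.03805396, -0.04417285, -0.00946231,  0.08639564,
       -0.00636399]), 'joint_efforts': array([ 6.90629204e-04, -5.69380367e+01, -5.00562000e+01, -7.57680732e-05,
        1.48604141e-02, -9.27011001e-06]), 'tool_pos': array([261.64248309, 539.33389635, 230.24521168]), 'tcp_rot': array([-1.79894559e+02, -1.02194984e-02,  1.54114881e+02]), 'ft_force': array([ 0.49170405, -0.63446924,  1.23119311]), 'wrist_torque': array([-0.0118229 ,  0.01417378,  0.00932602]), 'finger_gap': 85.15807803148954}
scene {'camera_matrix': array([[492.02991337,   0.        , 314.91168508],
       [  0.        , 492.02991337, 249.02154952],
       [  0.        ,   0.        ,   1.        ]]), 'R': array([[ 0.79398022,  0.60760501, -0.02028717],
       [ 0.35711556, -0.4931426 , -0.79327098],
       [-0.49199989,  0.6225966 , -0.60853067]]), 't': array([-433.68340307,  -98.35835189, 1491.71602921])}
top {'camera_matrix': array([[481.23127801,   0.        , 319.00358953],
       [  0.        , 481.23127801, 247.2021082 ],
       [  0.        ,   0.        ,   1.        ]]), 'R': array([[-0.0052943 , -0.99985878,  0.01594948],
       [-0.9918506 ,  0.0032202 , -0.12736569],
       [ 0.12729635, -0.01649381, -0.99172758]]), 't': array([ -16.41422609,  585.89174929, 1153.52889949])}
wrist {'camera_matrix': array([[371.64829954,   0.        , 309.63161505],
       [  0.        , 371.64829954, 235.53795272],
       [  0.        ,   0.        ,   1.        ]]), 'R': array([[ 0.43727268,  0.89932744, -0.00166278],
       [ 0.85399344, -0.41464925,  0.31426294],
       [ 0.28193581, -0.13883861, -0.94933452]]), 't': array([-599.51453974,  -40.98789353,  382.354892  ])}
```

View pics/scene0.png

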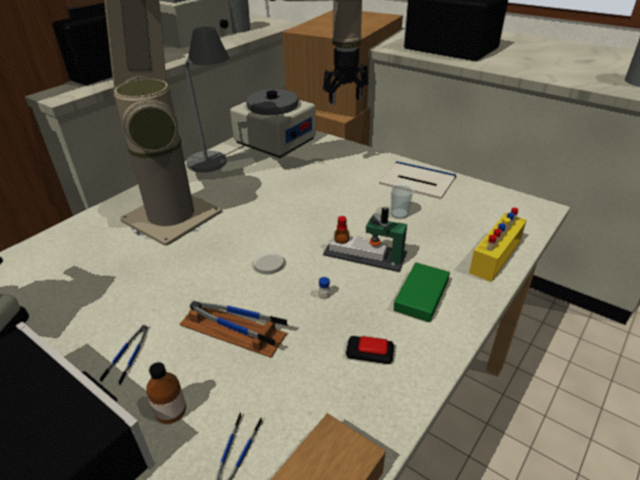

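View pics/top0.png

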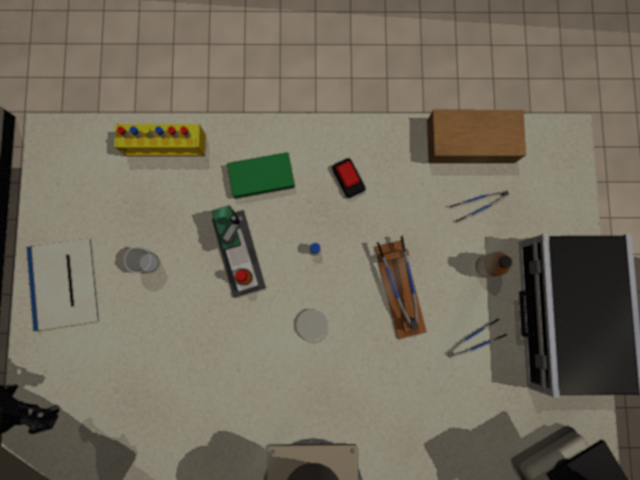

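View pics/wrist0.png

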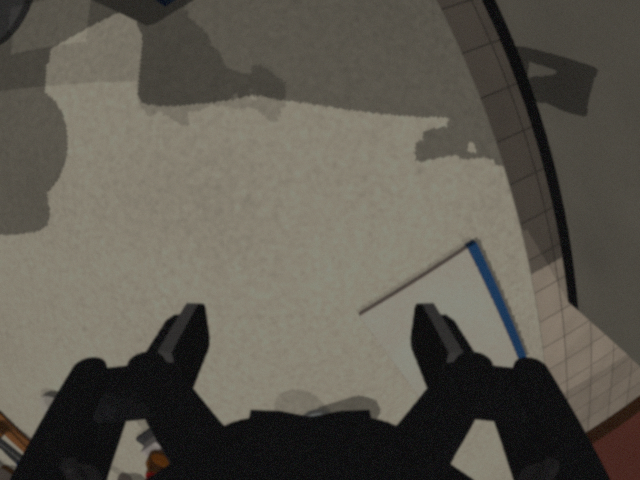

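The top view shows the clamp near (238,250), the jar and stopper at (243,276), the tongs on the rest near (400,290), and the robot at the bottom. I'll enlarge the crops.

```bash
python3 - <<'E'
import cv2
t=cv2.imread("pics/top0.png"); s=cv2.imread("pics/scene0.png")
def crop(im,x0,y0,x1,y1,f,n): cv2.imwrite(n,cv2.resize(im[y0:y1,x0:x1],None,fx=f,fy=f,interpolation=cv2.INTER_CUBIC))
crop(t,195,195,285,305,5,"pics/c1.png")
crop(t,360,225,440,345,5,"pics/c2.png")
crop(s,315,195,415,280,7,"pics/c3.png")
crop(s,175,290,295,360,6,"pics/c4.png")
E
```

```text
(no output)
```

View pics/c1.png

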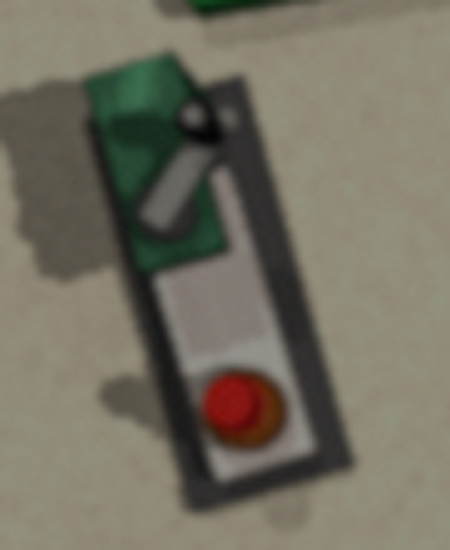

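View pics/c2.png

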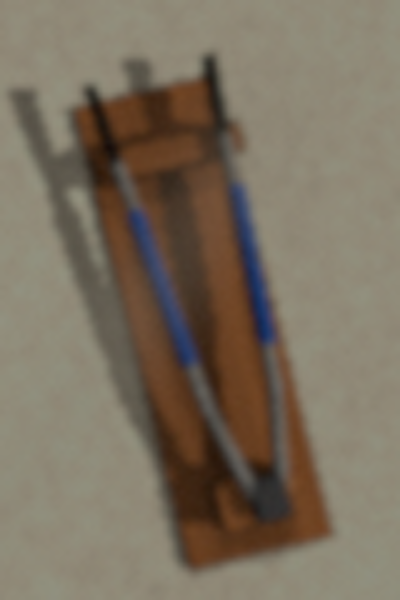

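View pics/c3.png

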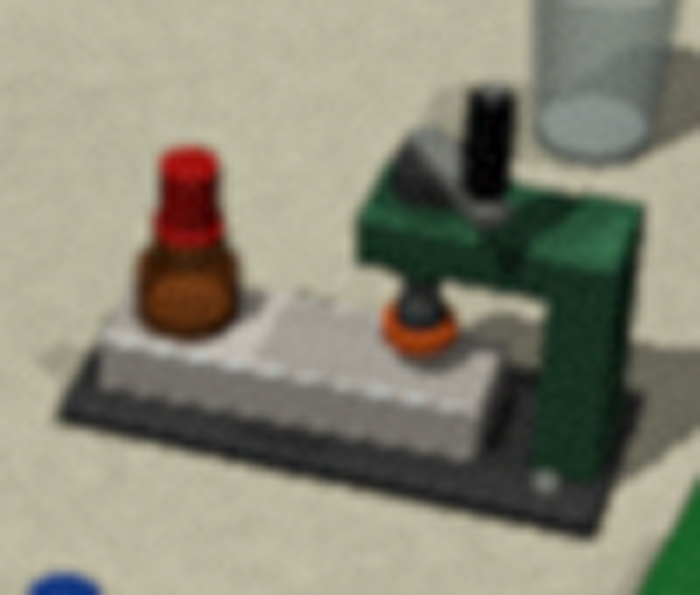

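View pics/c4.png

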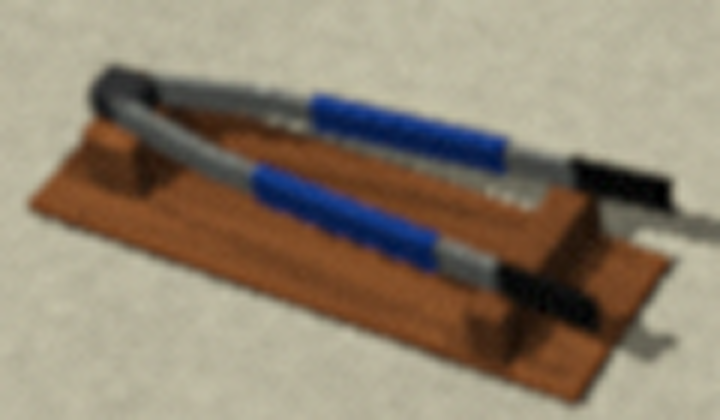

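```bash
cat > h.py <<'E'
import numpy as np
from bench import r, imaging
def ray(n,u,v):
    c=imaging.camera_info(n);K=c["camera_matrix"];R=np.array(c["R"]);t=np.array(c["t"])
    C=-R.T@t
    x=(u-K[0,2])/K[0,0];y=(v-K[1,2])/K[1,1]
    if n=="wrist":
        th=np.hypot(x,y); s=np.sinc(th/np.pi) ; d=np.array([x*s,y*s,np.cos(th)])
    else: d=np.array([x,y,1.])
    return C,R.T@d
def at(n,u,v,z):
    C,d=ray(n,u,v); return C+d*(z-C[2])/d[2]
def px(n,X):
    c=imaging.camera_info(n);K=c["camera_matrix"]
    p=np.array(c["R"])@np.array(X,float)+np.array(c["t"])
    if n=="wrist":
        rr=np.hypot(p[0],p[1]);th=np.arctan2(rr,p[2]);q=p[:2]/rr*th
    else:q=p[:2]/p[2]
    return q*K[0,0]+K[:2,2]
def c2p(x,y,x0,y0,f): return x0+(x+.5)/f-.5,y0+(y+.5)/f-.5
E
python3 - <<'E'
from h import *
np.set_printoptions(precision=1,suppress=True)
def T(x,y,z): return at("top",*c2p(x,y,195,195,5),z)
def T2(x,y,z): return at("top",*c2p(x,y,360,225,5),z)
def S(x,y,z): return at("scene",*c2p(x,y,315,195,7),z)
def S4(x,y,z): return at("scene",*c2p(x,y,175,290,6),z)
for n,p in dict(stop=T(233,402,105),stopS=S(190,158,105),knobT=T(193,118,177),knobS=S(491,95,177),knobSb=S(489,190,137),
 fr1=T(85,75,112),fr2=T(172,52,112),fr3=T(228,250,112),fr4=T(145,275,112),
 b1=T(245,75,10),b2=T(355,465,10),b3=T(190,512,10),hub=T(168,210,137),
 hinge=T2(270,500,51),hingeS=S4(128,80,51),jl=T2(92,90,51),jr=T2(211,58,51),jlS=S4(598,310,51),jrS=S4(668,190,51),
 gl1=T2(135,212,51),gl2=T2(190,362,51),gr1=T2(238,187,51),gr2=T2(267,342,51),
 rl=T2(75,108,7),rr=T2(212,80,7),br=T2(330,532,7),bl=T2(190,570,7)).items(): print(n,p)
E
```

```text
stop [513.  162.4 105. ]
stopS [508.2 168.2 105. ]
knobT [632.7 171.3 177. ]
knobS [630.6 171.3 177. ]
knobSb [631.6 173.2 137. ]
fr1 [665.6 232.6 112. ]
fr2 [676.5 192.3 112. ]
fr3 [582.9 164.7 112. ]
fr4 [571.4 202.8 112. ]
b1 [686.7 172.6  10. ]
b2 [487.9 114.8  10. ]
b3 [464.9 196.7  10. ]
hub [598.  188.4 137. ]
hinge [ 395.7 -245.2   51. ]
hingeS [ 394.3 -243.6   51. ]
jl [ 595.  -163.6   51. ]
jr [ 610.7 -222.6   51. ]
jlS [ 613.4 -224.7   51. ]
jrS [ 596.  -166.5   51. ]
gl1 [ 534.9 -183.4   51. ]
gl2 [ 461.9 -208.4   51. ]
gr1 [ 546.9 -234.1   51. ]
gr2 [ 471.4 -246.1   51. ]
rl [ 591.9 -160.9    7. ]
rr [ 606.  -231.3    7. ]
br [ 378.3 -284.     7. ]
bl [ 360.1 -213.6    7. ]
```

```bash
cat >> h.py <<'E'
from scipy.spatial.transform import Rotation as Ro
def plan(*targets):
    s=r.sense();R=Ro.from_euler("xyz",s["tcp_rot"],degrees=True);p=s["tool_pos"]
    for (P,yaw) in targets:
        d=R.inv().apply(np.array(P)-p)/10
        q=(R.inv()*Ro.from_euler("xyz",[180,0,yaw],degrees=True)).as_rotvec(degrees=True)
        print("%.2f %.2f %.2f  %.1f %.1f %.1f"%(*d,*q))
E
python3 - <<'E'
from h import *
plan(([631.6,172,230],16.4),([631.6,172,200],16.4))
for n,(u,v) in dict(petri=(312,325),vial=(315,248),beaker=(143,262)).items(): print(n,at("top",u,v,0 if n=="petri" else 50))
E
```

```text
-49.32 -16.91 0.07  -0.0 0.1 137.7
-49.32 -16.90 3.07  -0.0 0.1 137.7
petri [394.49801894  -0.98401285   0.        ]
vial [582.2865948   -8.89870814  50.        ]
beaker [549.42626115 408.39951947  50.        ]
```

```bash
python3 -m creep '-49.3 -16.9 0 0 0.1 137.7 6; -49.3 -16.9 0 0 0.1 137.7 6; -49.3 -16.9 0 0 0.1 137.7 6; -49.3 -16.9 0 0 0.1 137.7 6; -49.3 -16.9 0 0 0.1 137.7 6; -49.3 -16.9 0 0 0.1 137.7 6; -49.3 -16.9 0 0 0.1 137.7 6; -49.3 -16.9 0 0 0.1 137.7 6; -49.3 -16.9 0 0 0.1 137.7 6; -49.3 -16.9 0 0 0.1 137.7 6; -49.3 -16.9 0 0 0.1 137.7 6; -49.3 -16.9 0 0 0.1 137.7 6; -49.3 -16.9 0 0 0.1 137.7 6; -49.3 -16.9 0 0 0.1 137.7 6; -49.3 -16.9 0 0 0.1 137.7 6; -49.3 -16.9 0 0 0.1 137.7 6; -49.3 -16.9 0 0 0.1 137.7 6; -49.3 -16.9 2 0 0.1 137.7 6; -49.3 -16.9 2 0 0.1 137.7 6' 30
python3 - <<'E'
from h import *
import cv2
plan(([631.6,172,200],16.4),([631.6,172,145],16.4))
for n in ("scene","wrist"):
    cv2.imwrite(f"pics/{n}1.png",imaging.snapshot(n)[:,:,::-1])
print(px("wrist",[631.6,172,177]),px("wrist",[631.6,172,137]),px("wrist",[510.5,165,105]))
E
```

```text
time: 2.05
tool_pos: [629.9, 171.8, 207.5]
tcp_rot: [-180.0, 0.3, 16.7]
ft_force: [-0.4, 0.2, -0.9]
finger_gap: 59.7
0.17 0.03 0.75  -0.0 0.3 0.3
0.20 0.04 6.25  -0.0 0.3 0.3
[310.81231268 274.50945436] [310.62801347 247.91246866] [277.43847685 365.73202933]
```

View pics/wrist1.png

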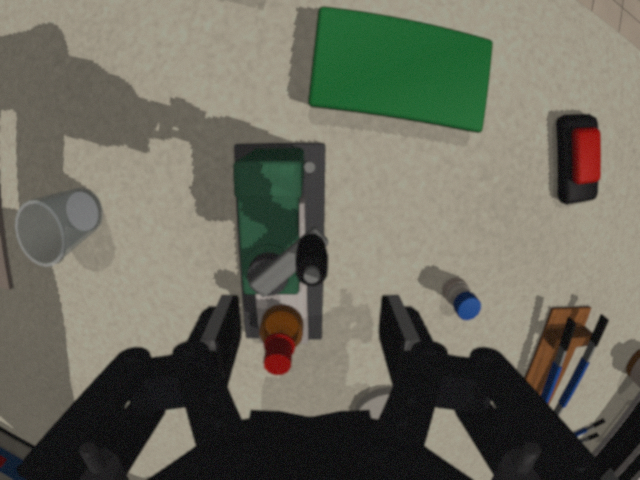

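The wrist view puts the knob top at (311,275), where I predicted it. The stopper at (278,363) also agrees. Next I'll descend and grip the knob.

```bash
python3 -m creep '0.2 0 3 0 0.3 0.3 4; 0.2 0 6.2 0 0.3 0.3 4; 0.2 0 6.2 0 0.3 0.3 4;0.2 0 6.2 0 0.3 0.3 4;0.2 0 6.2 0 0.3 0.3 1.5;0.2 0 6.2 0 0.3 0.3 1.5;0.2 0 6.2 0 0.3 0.3 1.5;0.2 0 6.2 0 0.3 0.3 1.5;0.2 0 6.2 0 0.3 0.3 1.5' 30
python3 - <<'E'
from h import *
import cv2
cv2.imwrite("pics/wrist2.png",imaging.snapshot("wrist")[:,:,::-1])
plan(([597,190.5,145],16.4))
E
```

```text
time: 3.05
tool_pos: [634.4, 172.7, 150.9]
tcp_rot: [180.0, -0.4, 16.3]
ft_force: [0.4, -0.5, 7.0]
finger_gap: 17.0
-3.09 -2.76 0.57  0.0 -0.4 -0.1
```

View pics/wrist2.png

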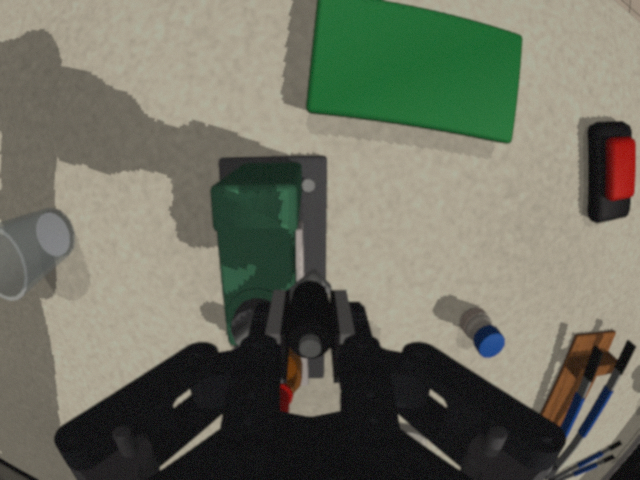

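```bash
python3 -c "
import numpy as np
print('; '.join('%.2f %.2f'%(4*np.cos(np.radians(q))-2.88,4*np.sin(np.radians(q))-2.78) for q in range(54,245,10)))"
```

```text
-0.53 0.46; -1.13 0.82; -1.78 1.07; -2.46 1.20; -3.16 1.21; -3.85 1.10; -4.51 0.87; -5.12 0.54; -5.66 0.10; -6.12 -0.43; -6.48 -1.03; -6.73 -1.68; -6.86 -2.36; -6.87 -3.06; -6.76 -3.75; -6.53 -4.41; -6.20 -5.02; -5.76 -5.56; -5.23 -6.02; -4.63 -6.38
```

```bash
python3 -m creep '-0.53 0.46 0 0 0 0 1.5; -1.13 0.82 0 0 0 0 1.5; -1.78 1.07 0 0 0 0 1.5; -2.46 1.2 0 0 0 0 1.5; -3.16 1.21 0 0 0 0 1.5; -3.85 1.1 0 0 0 0 1.5; -4.51 0.87 0 0 0 0 1.5; -5.12 0.54 0 0 0 0 1.5'
python3 - <<'E'
from h import *
import cv2
s=r.sense();d=s["tool_pos"][:2]-[597,190.5]
print(np.hypot(*d),16.4-np.degrees(np.arctan2(d[1],d[0])))
plan(([597,190.5,150],16.4))
cv2.imwrite("pics/wrist3.png",imaging.snapshot("wrist")[:,:,::-1])
E
```

```text
time: 3.9
tool_pos: [586.9, 154.6, 151.1]
tcp_rot: [-179.9, -0.6, 16.3]
ft_force: [7.0, 11.6, -4.3]
finger_gap: 17.2
37.30604624245345 122.03422255271136
1.97 -3.17 0.14  -0.1 -0.6 -0.1
```

View pics/wrist3.png

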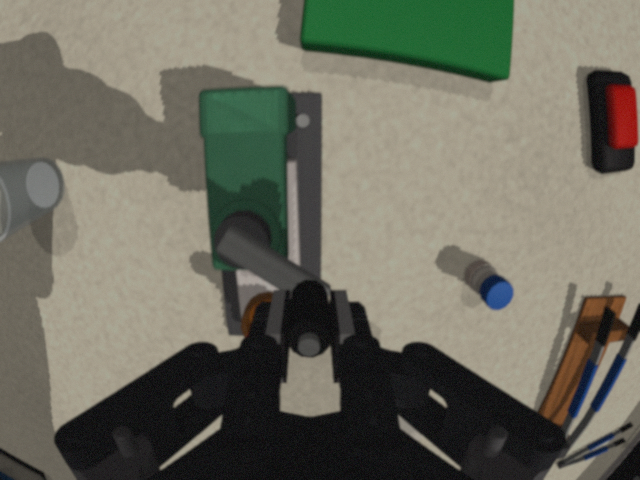

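The crank follows the knob. I'll continue from about 122°.

```bash
python3 -c "
import numpy as np
print('; '.join('%.2f %.2f'%(4*np.cos(np.radians(q))+1.97,4*np.sin(np.radians(q))-3.17) for q in range(132,310,11)))"
```

```text
-0.71 -0.20; -1.22 -0.76; -1.63 -1.42; -1.89 -2.13; -2.02 -2.89; -2.00 -3.66; -1.83 -4.41; -1.53 -5.11; -1.09 -5.74; -0.55 -6.28; 0.09 -6.70; 0.80 -7.00; 1.55 -7.15; 2.32 -7.15; 3.07 -7.02; 3.79 -6.73; 4.43 -6.32
```

```bash
python3 -m creep '-0.71 -0.2 0 0 0 0 1.5; -1.22 -0.76 0 0 0 0 1.5; -1.63 -1.42 0 0 0 0 1.5; -1.89 -2.13 0 0 0 0 1.5; -2.02 -2.89 0 0 0 0 1.5; -2 -3.66 0 0 0 0 1.5; -1.83 -4.41 0 0 0 0 1.5; -1.53 -5.11 0 0 0 0 1.5; -1.09 -5.74 0 0 0 0 1.5; -0.55 -6.28 0 0 0 0 1.5; 0.09 -6.7 0 0 0 0 1.5; 0.8 -7 0 0 0 0 1.5; 1.55 -7.15 0 0 0 0 1.5'
python3 - <<'E'
from h import *
s=r.sense();d=s["tool_pos"][:2]-[597,190.5]
print(np.hypot(*d),16.4-np.degrees(np.arctan2(d[1],d[0])))
plan(([597,190.5,150],16.4))
R=Ro.from_euler("xyz",s["tcp_rot"],degrees=True)
c=R.inv().apply(np.array([597,190.5,150])-s["tool_pos"])/10
print('; '.join('%.2f %.2f'%(4*np.cos(np.radians(q))+c[0],4*np.sin(np.radians(q))+c[1]) for q in range(260,365,10)))
E
```

```text
time: 5.25
tool_pos: [580.6, 228.0, 151.1]
tcp_rot: [-179.9, -0.5, 16.3]
ft_force: [-3.1, -0.3, -0.7]
finger_gap: 17.0
40.92300126474774 -97.29805962763072
0.53 4.06 0.11  -0.1 -0.5 -0.1
-0.17 0.12; 0.53 0.06; 1.22 0.12; 1.89 0.30; 2.53 0.59; 3.10 0.99; 3.59 1.49; 3.99 2.06; 4.28 2.69; 4.46 3.36; 4.53 4.06
```

```bash
python3 -m creep '0.53 0.06 0 0 0 0 1.5; 1.22 0.12 0 0 0 0 1.5; 1.89 0.3 0 0 0 0 1.5; 2.53 0.59 0 0 0 0 1.5; 3.1 0.99 0 0 0 0 1.5; 3.59 1.49 0 0 0 0 1.5; 3.99 2.06 0 0 0 0 1.5; 4.28 2.69 0 0 0 0 1.5; 4.46 3.36 0 0 0 0 1.5; 4.46 3.36 0 0 0 0 1.5'
python3 - <<'E'
from h import *
import cv2
s=r.sense();d=s["tool_pos"][:2]-[597,190.5]
print(np.hypot(*d),16.4-np.degrees(np.arctan2(d[1],d[0])))
R=Ro.from_euler("xyz",s["tcp_rot"],degrees=True)
print(R.inv().apply(s["ft_force"]))
cv2.imwrite("pics/wrist4.png",imaging.snapshot("wrist")[:,:,::-1])
E
```

```text
time: 6.25
tool_pos: [635.0, 210.5, 151.6]
tcp_rot: [-179.7, -0.8, 16.3]
ft_force: [10.5, 9.5, -8.0]
finger_gap: 17.0
42.95580475541334 -11.414651411141431
[12.61474522 -6.12841348  8.17050529]
```

View pics/wrist4.png

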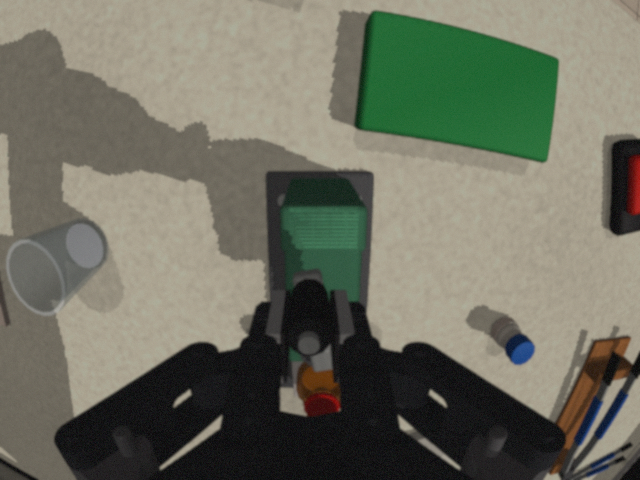

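```bash
python3 -m creep '-0.2 0.4 0 0 0 0 1.5;-0.2 0.6 0 0 0 0 1.5;-0.2 0.8 0 0 0 0 1.5;-0.2 0.8 0 0 0 0 1.5'
python3 - <<'E'
from h import *
import cv2
s=r.sense();d=s["tool_pos"][:2]-[597,190.5]
print(np.hypot(*d),16.4-np.degrees(np.arctan2(d[1],d[0])))
R=Ro.from_euler("xyz",s["tcp_rot"],degrees=True)
print(R.inv().apply(s["ft_force"]))
E
```

```text
time: 6.7
tool_pos: [635.5, 209.4, 151.6]
tcp_rot: [-179.2, -1.1, 16.5]
ft_force: [2.9, 27.7, -6.7]
finger_gap: 17.0
42.887573746905666 -9.808361955659613
[ 10.49717927 -25.64692049   7.29724336]
```

At 350° the side force is 25 N with no further motion, so the crank is at its end stop. I'll relax, open and lift.

```bash
python3 -m creep '0 0 0 0 0 0 1.7;0 0 0 0 0 0 3.5;0 0 0 0 0 0 4.5;0 0 0 0 0 0 4.5;0 0 -4 0 0 0 6;0 0 -8 0 0 0 6; 0 0 -10 0 0 0 6'
python3 - <<'E'
from h import *
import cv2
cv2.imwrite("pics/wrist5.png",imaging.snapshot("wrist")[:,:,::-1])
im=imaging.snapshot("scene")[:,:,::-1]
cv2.imwrite("pics/scene5.png",cv2.resize(im[180:290,300:430],None,fx=6,fy=5,interpolation=2))
im=imaging.snapshot("top")[:,:,::-1]
cv2.imwrite("pics/top5.png",cv2.resize(im[195:345,195:445],None,fx=3,fy=3,interpolation=2))
E
```

```text
time: 7.4
tool_pos: [635.7, 207.1, 256.7]
tcp_rot: [-179.2, -1.4, 16.5]
ft_force: [0.9, -0.2, 0.6]
finger_gap: 60.4
```

View pics/wrist5.png

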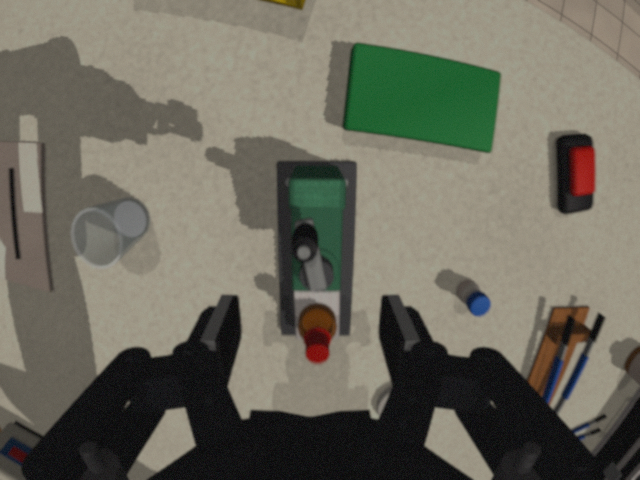

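View pics/scene5.png

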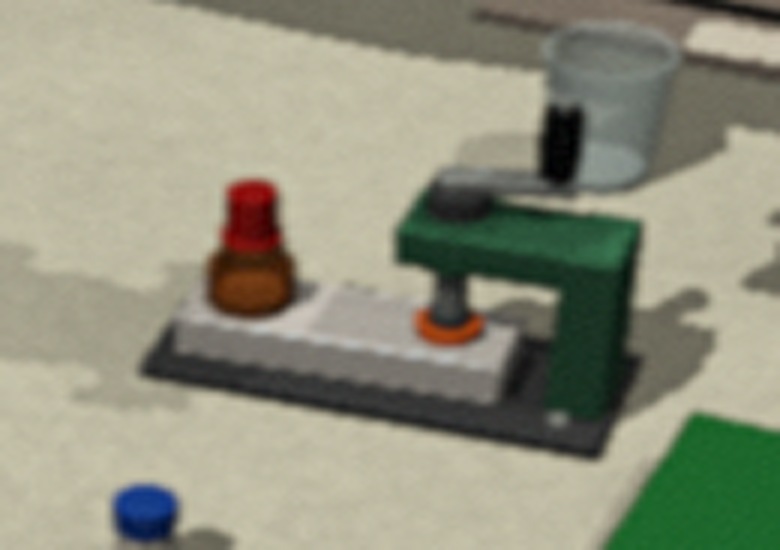

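View pics/top5.png

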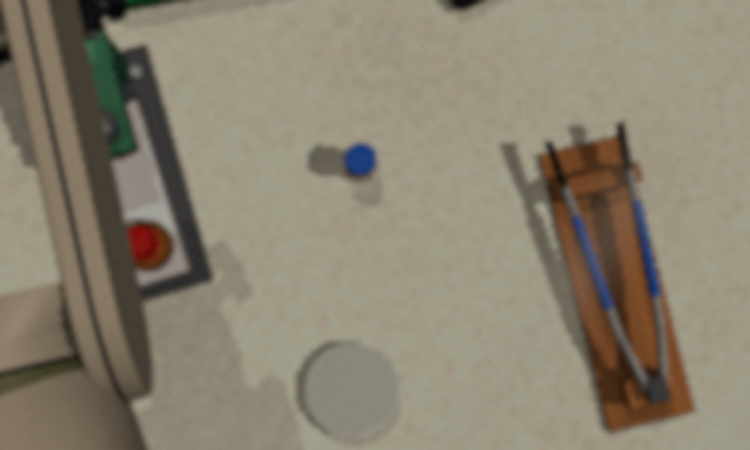

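The orange pad now sits on the block, the knob is on the far side, and the block hasn't moved. Next I'll go to the tongs.

```bash
python3 - <<'E'
from h import *
plan(([502.5,-218.5,200],13.3),([502.5,-218.5,120],13.3))
E
```

```text
-24.98 37.10 4.34  -0.9 -1.4 3.2
-25.17 37.22 12.33  -0.9 -1.4 3.2
```

```bash
python3 -m creep '-25 37.1 2 -0.9 -1.4 3.2 8.5;-25 37.1 2 -0.9 -1.4 3.2 8.5;-25 37.1 4.3 -0.9 -1.4 3.2 8.5;-25 37.1 4.3 -0.9 -1.4 3.2 8.5;-25 37.1 4.3 -0.9 -1.4 3.2 8.5;-25 37.1 4.3 -0.9 -1.4 3.2 8.5;-25 37.1 4.3 -0.9 -1.4 3.2 8.5;-25 37.1 4.3 -0.9 -1.4 3.2 8.5;-25 37.1 4.3 -0.9 -1.4 3.2 8.5;-25 37.1 4.3 -0.9 -1.4 3.2 8.5;-25.2 37.2 11 -0.9 -1.4 3.2 8.5;-25.2 37.2 12.3 -0.9 -1.4 3.2 8.5;-25.2 37.2 12.3 -0.9 -1.4 3.2 8.5'
python3 - <<'E'
from h import *
import cv2
plan(([502.5,-218.5,20],13.3))
cv2.imwrite("pics/wrist6.png",imaging.snapshot("wrist")[:,:,::-1])
a=np.radians(13.3);u=np.array([np.cos(a),np.sin(a),0]);v=np.array([-u[1],u[0],0]);o=np.array([502.5,-218.5,51])
for n,X in dict(jl=o+105*u+30*v,jr=o+105*u-30*v,gl=o+40*u+28*v,gr=o+40*u-28*v).items(): print(n,px("wrist",X))
E
```

```text
time: 8.85
tool_pos: [497.8, -216.0, 113.7]
tcp_rot: [-179.6, 0.5, 13.3]
ft_force: [-1.0, 0.6, -1.2]
finger_gap: 85.0
0.49 0.41 9.37  -0.4 0.5 -0.0
jl [260.45887981  70.48552718]
jr [368.71917439  70.77826561]
gl [265.89758351 183.76835621]
gr [363.07693611 183.88323464]
```

View pics/wrist6.png

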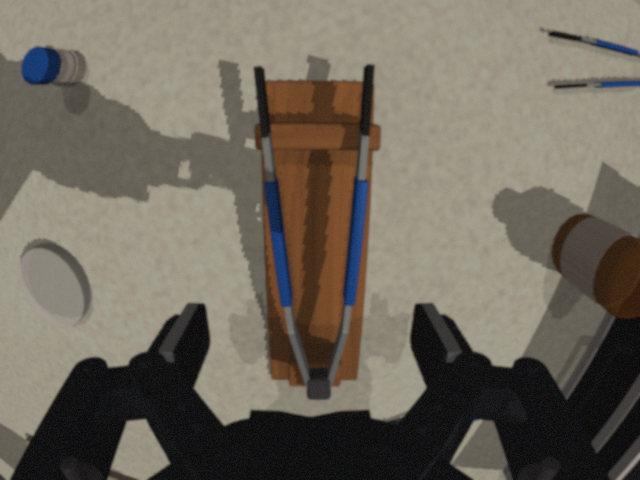

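The jaw tips are at (258,68) and (370,67) and the grip starts are at row 182. Both match the prediction within 2 px. I'll descend and squeeze gently.

```bash
python3 -m creep '0.5 0.4 3 -0.4 0.5 0 8.5; 0.5 0.4 6.5 -0.4 0.5 0 8.5; 0.5 0.4 9.4 -0.4 0.5 0 8.5; 0.5 0.4 9.4 -0.4 0.5 0 8.5;0.5 0.4 9.4 -0.4 0.5 0 8.5' 30
python3 - <<'E'
from h import *
import cv2
plan(([502.5,-218.5,20],13.3))
a=np.radians(13.3);u=np.array([np.cos(a),np.sin(a),0]);o=np.array([502.5,-218.5,51])
cv2.imwrite("pics/wrist7.png",imaging.snapshot("wrist")[:,:,::-1])
E
```

```text
time: 9.4
tool_pos: [505.8, -219.6, 24.8]
tcp_rot: [179.8, -0.2, 13.3]
ft_force: [-0.3, -0.3, 1.2]
finger_gap: 85.1
-0.30 -0.18 0.48  0.2 -0.2 0.0
```

View pics/wrist7.png

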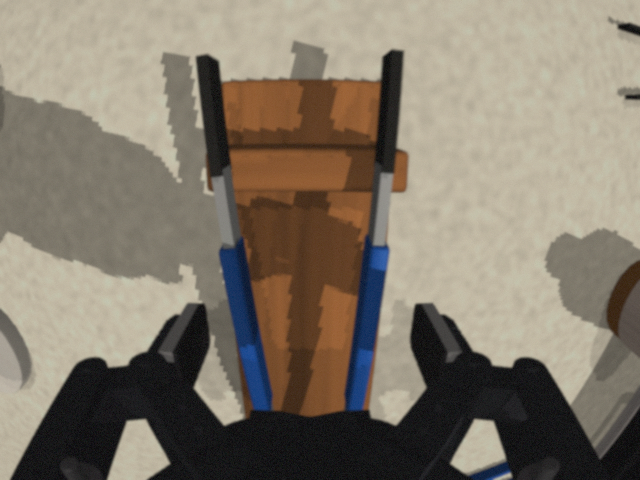

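```bash
python3 -m creep '-0.3 -0.2 0.5 0.2 -0.2 0 8; -0.3 -0.2 0.5 0.2 -0.2 0 6;-0.3 -0.2 0.5 0.2 -0.2 0 5;-0.3 -0.2 0.5 0.2 -0.2 0 4.65;-0.3 -0.2 0.5 0.2 -0.2 0 4.65;-0.3 -0.2 0.5 0.2 -0.2 0 4.65;-0.3 -0.2 0.5 0.2 -0.2 0 4.65;-0.3 -0.2 0.5 0.2 -0.2 0 4.65' 30
python3 - <<'E'
from h import *
import cv2
cv2.imwrite("pics/wrist8.png",imaging.snapshot("wrist")[:,:,::-1])
E
```

```text
time: 10.25
tool_pos: [504.5, -219.5, 22.6]
tcp_rot: [179.8, -0.2, 13.3]
ft_force: [-2.5, 0.2, 7.6]
finger_gap: 46.9
```

View pics/wrist8.png

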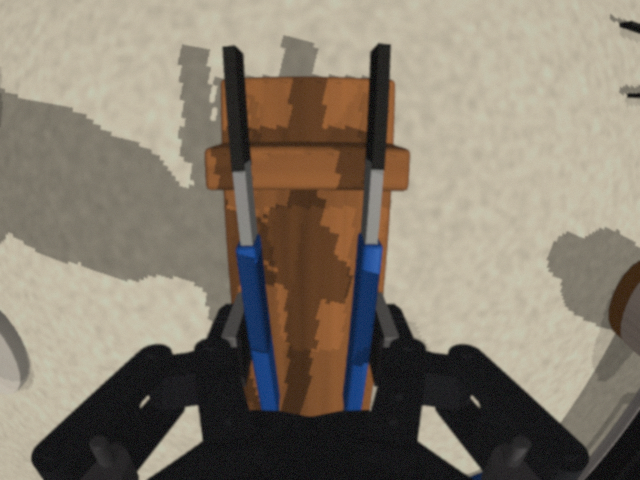

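The grips are between the pads at a 46.9 mm gap and the jaws are still open. Lifting now.

```bash
python3 -m creep '0 0 -0.5 0 0 0 4.65; 0 0 -1.5 0 0 0 4.65; 0 0 -3 0 0 0 4.65; 0 0 -5 0 0 0 4.65; 0 0 -7 0 0 0 4.65;0 0 -9 0 0 0 4.65; 0 0 -11 0 0 0 4.65; 0 0 -12.5 0 0 0 4.65; 0 0 -13 0 0 0 4.65; 0 0 -13 0 0 0 4.65; 0 0 -13 0 0 0 4.65'
python3 - <<'E'
from h import *
import cv2
cv2.imwrite("pics/wrist9.png",imaging.snapshot("wrist")[:,:,::-1])
im=imaging.snapshot("scene")[:,:,::-1]
cv2.imwrite("pics/scene9.png",cv2.resize(im[200:380,150:350],None,fx=3,fy=3,interpolation=2))
u=np.array([np.cos(np.radians(16.4)),np.sin(np.radians(16.4)),0])
J=np.array([510.5,165,0])
print(J-85*u)
plan((J-85*u+[0,0,160],16.4))
E
```

```text
time: 11.4
tool_pos: [503.5, -218.9, 151.7]
tcp_rot: [179.8, -0.2, 13.3]
ft_force: [0.7, 0.5, -1.0]
finger_gap: 46.5
[428.95831216 141.00097617   0.        ]
1.06 -36.72 -0.95  0.1 -0.1 -3.1
```

View pics/wrist9.png

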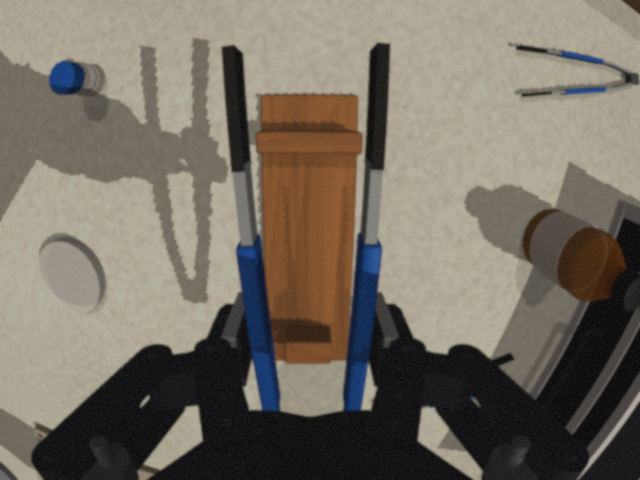

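View pics/scene9.png

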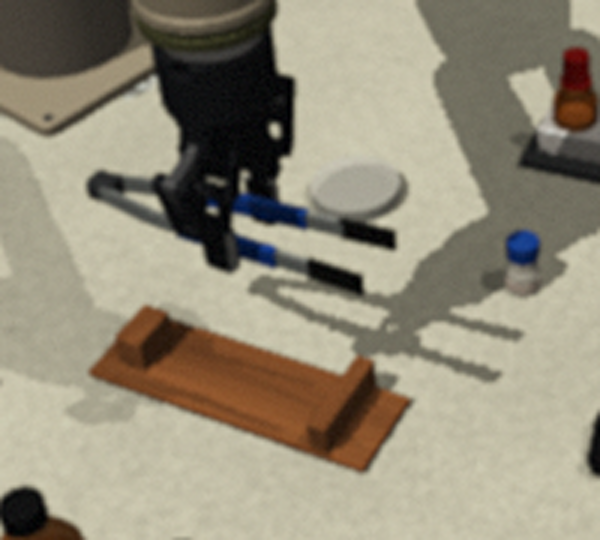

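The tongs are held level and clear of the rest. Now I'll carry them over to the jar.

```bash
python3 -m creep '0 -1 -0.9 0 0 0 4.65; 0 -3 -0.9 0 0 0 4.65; 0 -6 -0.9 0 0 0 4.65; 0 -9 -0.9 0 0 -1 4.65; 0 -12 -0.9 0 0 -1 4.65; 0 -15 -0.9 0 0 -1 4.65; 0 -18 -0.9 0 0 -2 4.65; 0 -21 -0.9 0 0 -2 4.65; 0 -24 -0.9 0 0 -2 4.65; 0.5 -27 -0.9 0 0 -3 4.65; 0.5 -30 -0.9 0 0 -3.1 4.65; 1 -33 -0.9 0 0 -3.1 4.65; 1 -35 -0.9 0 0 -3.1 4.65; 1 -36.3 -0.9 0 0 -3.1 4.65; 1 -36.7 -0.9 0 0 -3.1 4.65;1 -36.7 -0.9 0 0 -3.1 4.65;1 -36.7 -0.9 0 0 -3.1 4.65'
python3 - <<'E'
from h import *
import cv2
cv2.imwrite("pics/wrist10.png",imaging.snapshot("wrist")[:,:,::-1])
im=imaging.snapshot("scene")[:,:,::-1]
cv2.imwrite("pics/scene10.png",cv2.resize(im[150:290,250:430],None,fx=4,fy=4,interpolation=2))
im=imaging.snapshot("top")[:,:,::-1]
cv2.imwrite("pics/top10.png",cv2.resize(im[195:375,195:375],None,fx=3,fy=3,interpolation=2))
print(px("wrist",[510.5,165,105]),px("wrist",[510.5,165,92]))
E
```

```text
time: 13.2
tool_pos: [428.5, 140.0, 159.4]
tcp_rot: [179.9, -0.1, 16.4]
ft_force: [-0.6, 0.2, -1.3]
finger_gap: 46.5
[307.97763051 108.20130074] [308.01980043 108.77552508]
```

View pics/wrist10.png

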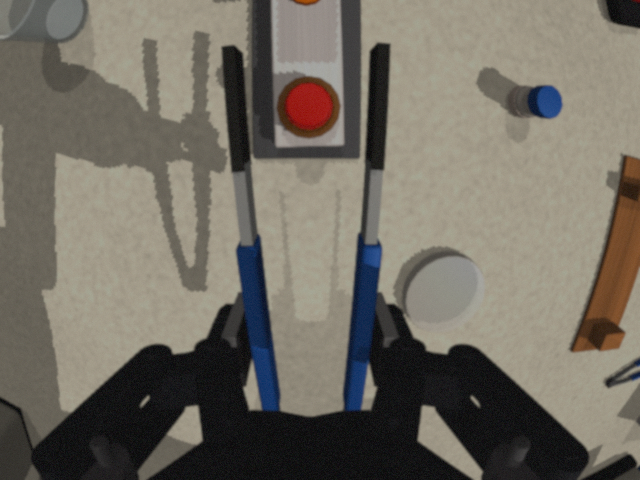

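View pics/scene10.png

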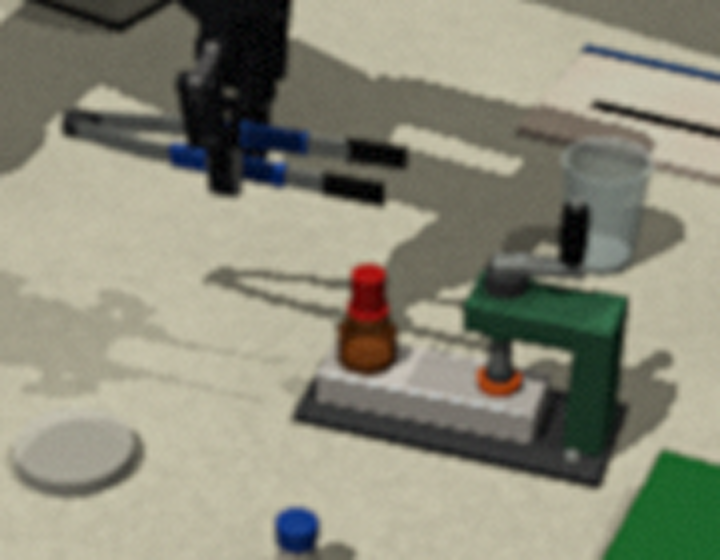

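View pics/top10.png

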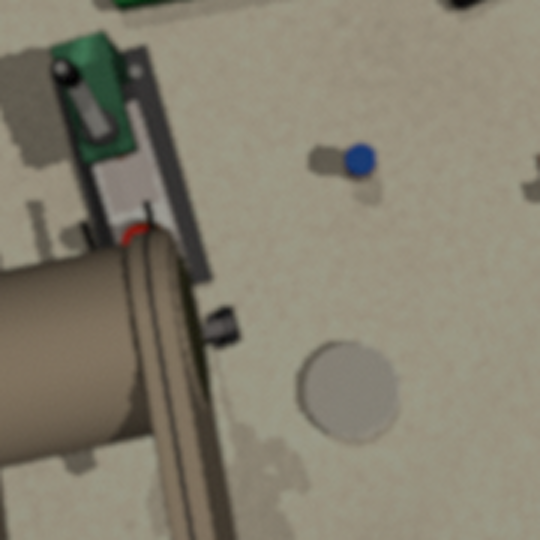

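```bash
python3 - <<'E'
from h import *
u=np.array([np.cos(np.radians(16.4)),np.sin(np.radians(16.4)),0])
J=np.array([510.5,165,0]);T=r.sense()["tool_pos"]
m=lambda p:(round(float((p-T)@u),1),round(float((p-T)@[-u[1],u[0],0]),1))
# jaw tips top edge z 188 ; bases
for p in [(232,48),(381,45),(241,168),(374,168)]: print(m(at("wrist",*p,T[2]+20+8)))
print("stopper",m(at("wrist",309,106,105)), m(J))
E
```

```text
(103.6, 24.3)
(104.4, -21.9)
(65.0, 22.1)
(64.9, -20.2)
stopper (86.8, 0.4) (85.7, 0.9)
```

The stopper is at (309,106), midway between the jaws, which are centred at column 307 and row 106. The offset is under 2 mm, so I'll descend.

```bash
python3 -m creep '0.1 0 1 0 0 0 4.65; 0.1 0 2.5 0 0 0 4.65; 0.1 0 4 0 0 0 4.65; 0.1 0 5.5 0 0 0 4.65; 0.1 0 7 0 0 0 4.65; 0.1 0 8 0 0 0 4.65; 0.1 0 8.7 0 0 0 4.65; 0.1 0 8.7 0 0 0 4.65; 0.1 0 8.7 0 0 0 4.65'
python3 - <<'E'
from h import *
import cv2
cv2.imwrite("pics/wrist11.png",imaging.snapshot("wrist")[:,:,::-1])
im=imaging.snapshot("scene")[:,:,::-1]
cv2.imwrite("pics/scene11.png",cv2.resize(im[180:280,280:420],None,fx=5,fy=5,interpolation=2))
E
```

```text
time: 14.25
tool_pos: [430.0, 140.1, 72.8]
tcp_rot: [179.9, -0.1, 16.3]
ft_force: [-0.4, 0.4, -1.5]
finger_gap: 46.5
```

View pics/wrist11.png

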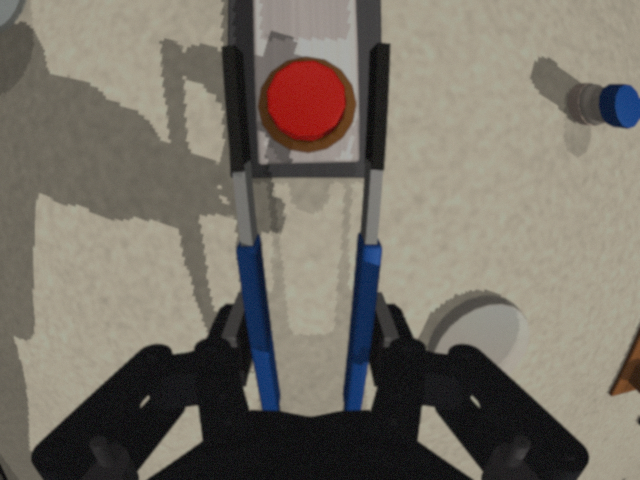

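View pics/scene11.png

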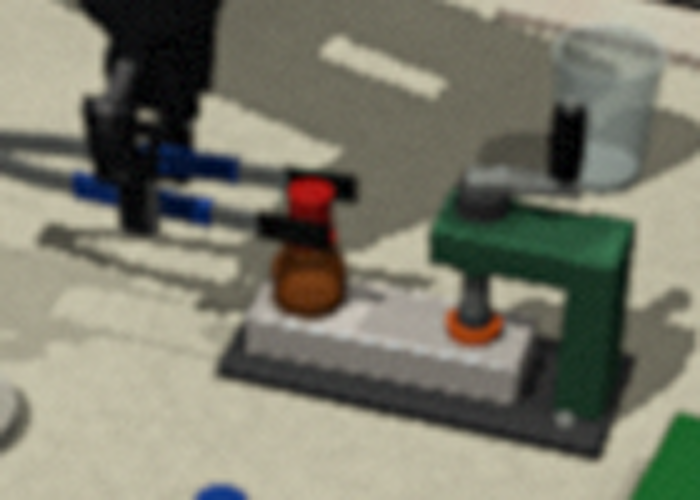

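The jaws straddle the stopper head, which is centred at (307,100). Closing.

```bash
python3 -m creep '0 0 0 0 0 0 4.3; 0 0 0 0 0 0 4; 0 0 0 0 0 0 3.7; 0 0 0 0 0 0 3.4; 0 0 0 0 0 0 3; 0 0 0 0 0 0 2.6; 0 0 0 0 0 0 2.6; 0 0 0 0 0 0 2.6; 0 0 0 0 0 0 2.6; 0 0 0 0 0 0 2.6' 35
python3 - <<'E'
from h import *
import cv2
cv2.imwrite("pics/wrist12.png",imaging.snapshot("wrist")[:,:,::-1])
E
```

```text
time: 15.35
tool_pos: [430.5, 140.2, 73.3]
tcp_rot: [179.9, -0.2, 16.3]
ft_force: [1.0, 0.3, 1.2]
finger_gap: 35.4
```

View pics/wrist12.png

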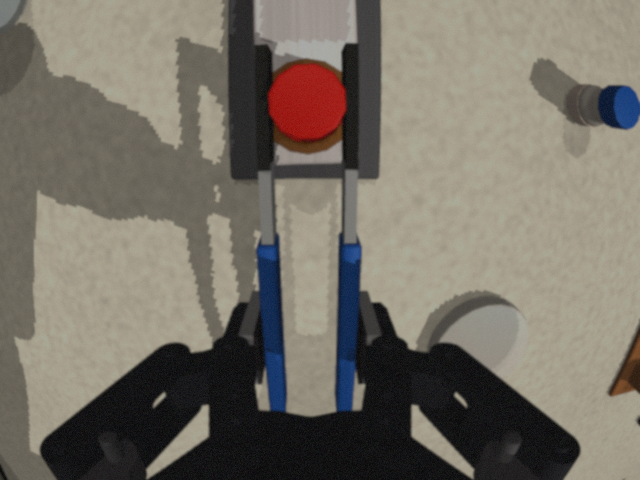

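The jaws are tight on the head and the gap is 35.4 mm, against about 36 expected. I'll draw the stopper up 11 cm.

```bash
python3 -m creep '0 0 -0.4 0 0 0 2.6; 0 0 -1 0 0 0 2.6; 0 0 -1.7 0 0 0 2.6; 0 0 -2.5 0 0 0 2.6; 0 0 -3.5 0 0 0 2.6; 0 0 -4.5 0 0 0 2.6; 0 0 -5.5 0 0 0 2.6; 0 0 -6.5 0 0 0 2.6; 0 0 -7.5 0 0 0 2.6; 0 0 -8.5 0 0 0 2.6; 0 0 -9.5 0 0 0 2.6; 0 0 -10.2 0 0 0 2.6; 0 0 -10.7 0 0 0 2.6; 0 0 -11 0 0 0 2.6; 0 0 -11 0 0 0 2.6; 0 0 -11 0 0 0 2.6; 0 0 -11 0 0 0 2.6; 0 0 -11 0 0 0 2.6'
python3 - <<'E'
from h import *
import cv2
cv2.imwrite("pics/wrist13.png",imaging.snapshot("wrist")[:,:,::-1])
im=imaging.snapshot("scene")[:,:,::-1]
cv2.imwrite("pics/scene13.png",cv2.resize(im[150:280,280:420],None,fx=4.5,fy=4.5,interpolation=2))
print(r.sense()["qd"])
E
```

```text
time: 17.2
tool_pos: [429.9, 140.3, 183.0]
tcp_rot: [179.9, -0.2, 16.3]
ft_force: [-0.3, -0.2, -0.9]
finger_gap: 35.3
[-0.01048625 -0.08292906 -0.11655925 -0.09161464 -0.04086423  0.0068479 ]
```

View pics/wrist13.png

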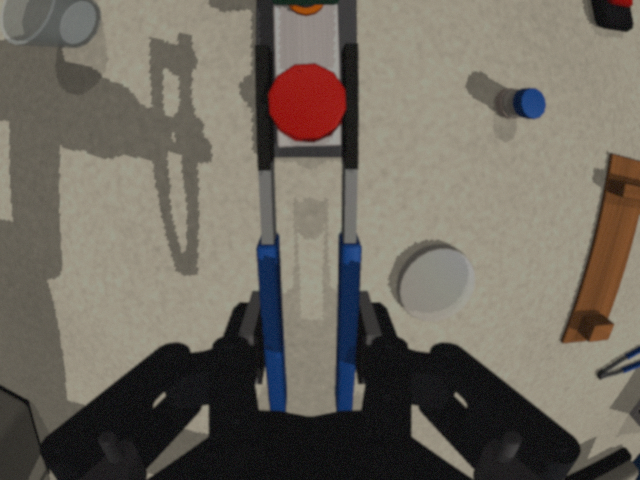

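View pics/scene13.png

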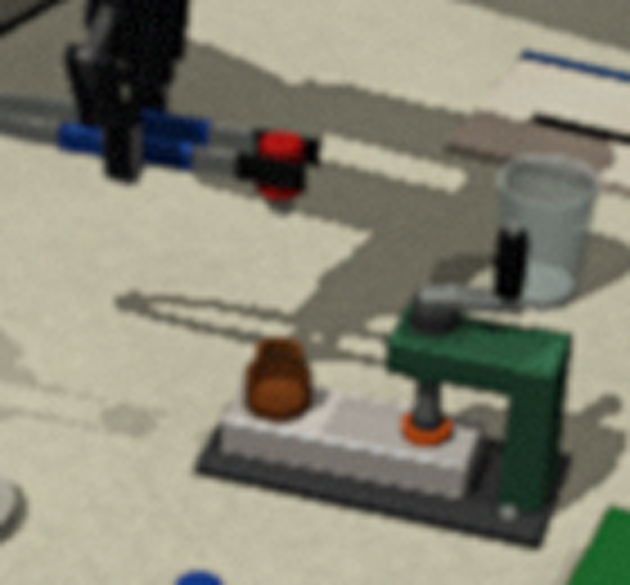

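The stopper hangs upright in the jaws about 11 cm above the empty jar, and the pad still presses on the block. Handing in.

```bash
python3 -c "
from bench import r
print(r.hand_in())"
```

```text
the job is handed in; nothing more can be done
None
```

I completed all the steps and handed the job in at 17.2 s. The hand-in gives no verdict, so what follows is from my own readings and pictures.

- **Clamp:** I turned the crank clockwise to about 350° (6.1 rad). There it stopped against roughly 25 N of side push, so I took that as the end stop. The last picture shows the pad on the block and the block where it was. I did not measure the pad force directly.
- **Tongs and stopper:** I lifted the tongs with the jaws open, then closed them on the stopper head. The finger opening was 35.4 mm, against about 36 mm expected. I then raised the stopper about 110 mm.
- **Final state:** The stopper hangs upright in the jaws, with its underside about 185 mm above the bench. Joint speeds were about 0.1 degrees/s or less, and the fingers are about 85 mm from the stopper. In the pictures I took, the bystanders show no sign of having moved.
- **Disagreements:** None of my checks failed. The arm stopped up to 6 mm from the commanded height on a few moves. I corrected for this before grasping the tongs.

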